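# Refit the wash-bay cover and lock its quarter-turn studs

### The arm

A 7-joint arm with a two-finger parallel gripper is mounted at the origin on the work surface. World frame = base frame: x ahead of the robot, y to its left, z up, the work surface at z = 0. Lengths are in m, angles in rad, forces in N, time in s.
With the tool pointing down it reaches from about 0.425 to 0.95 m from the base axis. Payload 4.7 kg.
Tool frame: the origin (TCP) lies on the centre line of the jaws, within the pads' length; the fingertips stand 17 mm ahead of it and the grasp point (between the pads) lies 2 mm behind it; z points along the fingers, y is the line along which they close (so a half turn about z gives the same grasp; the last joint's range is limited). The gripper opens to 85 mm and grips with 20 to 120 N. Pads are 22 mm wide; open, the fingers measure 114 mm over their backs; the gripper's body (76 mm by 85 mm) begins 54 mm behind the grasp point. The pads swing forward as they close: fully open they stand 13 mm farther back than shut.
Start: joints at [-0.029, 0.469, -0.049, 1.532, 0.024, 1.141, -0.082], TCP at [0.675, 0, 0.248] pointing down, gripper open.
Joint ranges: [-2.59, 2.59], [-0.33, 1.99], [-1.39, 1.29], [0.1, 2.45], [-1.04, 4.18], [0.21, 1.99], [-2.66, 2.66]. Speed limits (rad/s): [2.57, 2.57, 3.14, 3.14, 3.14, 3.14, 3.14].

### API

Orientations are given as a rotation vector (axis times angle).
In Python, from station import observe, grab_frame, camera_info, sign_off gives the robot as it stands.
- The arm moves only by the tool arm_command, never from a script. Its argument "commands" is a list of rows, each an object with "delta_pos": the shift along the tool's x, y, z in m, a list of three; "rot": the turn, a rotation vector about the tool's x, y, z in degrees, a list of three; "claw": the gripper's target within -1 to 1 (fully open at 1, half-way at 0, shut at -1). A call has 1 to 12 rows; each row is the pose to reach, as a shift and turn from the pose commanded when the call began, along the tool's axes at that moment; what a row does not reach only later rows make up. A row lasts 1/12 s, in which the tool goes at most 41.7 mm and 7.16 degrees, less where a joint would pass 70% of its speed; a pose out of reach is approached as far as the arm can. A call with a gripper value outside its range is refused whole. The fingers move at their own pace and stop on an object; "newtons" is the grip in N (left out, the last holds). Time passes only in rows, so rows that repeat a pose let the fingers close. It gives the time, the measured TCP pose, the force, the opening and the grip force at its end, in the units of the state.
- observe(): the state, without advancing time (a new reading comes with each control period).
- grab_frame(name): name is "scene" or "side" or "wrist"; returns (picture, depth): 400x640x3 uint8, red, green, blue; 400x640 float32, m along the optical axis (not along the pixel's ray), 0 where there is no reading.
- camera_info(name): a dict with "fx", "fy", "cx", "cy" (pixels), "R" (3x3) and "t" (3): a world point X has camera coordinates R X + t; the wrist camera has in their place "mount" (4x4, takes a point from camera to tool coordinates, whose origin is the TCP and whose axes are the flange's). Camera axes: x right, y down, z forward; pixel columns grow to the right and rows downward; lengths in m; the calibration is good to about 2 mm. A picture is of the moment at which its call begins: read the wrist's pose just before it. camera_info takes no time and is no camera call.
- sign_off(): hands the job in; it is judged then, once.
The state is a dict: "t": time; "joint_pos": joint angles; "dq": joint speeds; "tau": joint torques, N m; "eef_pos": TCP position; "orientation": TCP orientation; "wrist_force": force on the tool from outside, world axes, zero at the start; "wrist_torque": the same for the moment, N m; "gripper_width": finger opening in m; "grip_force": force on a finger pad.
Only numpy, scipy, OpenCV 4.12 (cv2) and the standard library are available. Lean on these libraries where they do the work, as an engineer would, in place of code of your own. Each camera call takes 0.05 s, during which the arm holds its last target. There are 200 camera calls.

### The job

Put the cream cover back on the analyser's beige wash bay so that it sits flat inside the guides, and let go of it. Then lock both of its blue quarter-turn studs: line each wing up with the green marks (along the cover), push it fully in, and turn it clockwise a full quarter turn, as far as it goes, so that it stays in with its wing at the red marks. Leave the glassware and the rest of the bench things standing where they are.

Things in the scene. Friction and masses are not known exactly. Their poses are not given: they have to be found in the camera images.
- bay: fixed beige open-topped box, 150 mm (its x) x 250 mm (its y), rim 50 mm high; origin at the centre of its underside, z up. Six black guides round the rim rise 17 mm above it and flare outwards; they leave the cover 2 mm of play each side. 75 mm from the centre along +y and -y lie steel latch plates (top 2 mm below the rim, 5 mm thick) with slots 46 mm long (along y), 14 mm wide
- bay_rim (a point): centre of the bay's opening, at rim height (50 mm); axes as the bay. The seated cover's origin lies here, its x and y axes parallel to the bay's; either way round is right
- cover: loose cream cover, 120 mm (its x) x 220 mm (its y) x 22 mm with a skirt, about 0.5 kg, lying right way up on the table; origin at the centre of its underside, z up. Black bridge handle at its middle; blue-winged studs 75 mm from the centre, a along +y, b along -y. Beside each, green marks along y show the lined-up direction, red marks along x the locked one
- cover_handle (a point): centre of the handle's bar: 52 mm long along the cover's y, 14 mm wide (x) and 14 mm high, 56 mm above the cover's underside (34 mm above its top face)
- amber_bottle: bystander, not to be moved: amber glass bottle, 56 mm in diameter, 125 mm tall; origin at the centre of its underside
- wing_a (a point): point to grip on the axis of stud a (cover's +y end), 64 mm above the cover's underside when out. Blue wing: 56 mm long (point's y), 12 mm thick (point's x), 30 mm high, from 22 mm below to 8 mm above this point; the point turns and sinks with it. At the stud's foot, in the skirt, a crossbar 38 x 8 x 7 mm parallel to the wing passes the slot only within about 8 degrees of lined up
- push_a (a joint): how far stud a is pushed in, m: 0 out, 0.018 at its stop. A light spring (1 N out, 5 N at the stop) pushes it out again unless it is locked; off the slot it stops after about 4 mm. Locked and let go it rises about 2 mm, to about 0.016, as its crossbar catches under the latch plate
- turn_a (a joint): angle of stud a relative to the cover, rad, clockwise seen from above: 0 lined up with the slot (wing along the cover's y, green marks), 1.57 locked (wing across, red marks); stops at -0.35 and 1.6. Stays where it is left (0.04 N m of friction). At the start it stands somewhere between 0.35 and 1.25
- wing_b (a point): point to grip on the axis of stud b (cover's -y end), 64 mm above the cover's underside when out. Blue wing: 56 mm long (point's y), 12 mm thick (point's x), 30 mm high, from 22 mm below to 8 mm above this point; the point turns and sinks with it. At the stud's foot, in the skirt, a crossbar 38 x 8 x 7 mm parallel to the wing passes the slot only within about 8 degrees of lined up
- push_b (a joint): how far stud b is pushed in, m: 0 out, 0.018 at its stop. A light spring (1 N out, 5 N at the stop) pushes it out again unless it is locked; off the slot it stops after about 4 mm. Locked and let go it rises about 2 mm, to about 0.016, as its crossbar catches under the latch plate
- turn_b (a joint): angle of stud b relative to the cover, rad, clockwise seen from above: 0 lined up with the slot (wing along the cover's y, green marks), 1.57 locked (wing across, red marks); stops at -0.35 and 1.6. Stays where it is left (0.04 N m of friction). At the start it stands somewhere between 0.35 and 1.25
- white_jar: bystander, not to be moved: white jar with a blue lid, 60 mm in diameter, 75 mm tall; origin at the centre of its underside
- beaker: bystander, not to be moved: open glass beaker, 68 mm in diameter, 80 mm tall; origin at the centre of its underside
- tip_box: bystander, not to be moved: blue pipette-tip box with a clear lid, 85 x 120 x 54 mm; origin at the centre of its underside
- tube_rack: bystander, not to be moved: white rack of capped sample tubes, 60 x 190 mm, 96 mm tall; origin at the centre of its underside
- timer: bystander, not to be moved: white bench timer, 60 x 80 mm, 29 mm tall; origin at the centre of its underside

How it is judged:
By the outcome, as a careful person would: the job done as asked, in the order asked, and still so for the second after the job is handed in, with the robot touching nothing.
It also fails if it takes over 72 s, if anything falls off the work surface, if the arm or the gripper's body presses on something with over 40 N, if the wrist force passes 120 N, or if a joint passes its speed limit or range.

## Working session

There is one attempt and no reset: what is moved stays moved. The work goes in short steps, Python scripts to look and compute and a tool call to move; the robot and the scene stay as the last step left them, time stands still between calls to the robot, and variables do not carry over. Pictures are saved under pics/ and viewed, at most 10 in all, crops included, and the job is handed in when it is done.

Besides the shell and the picture viewer there is one more tool, called after "Emit:" by a JSON object that holds its "op" and its "data", one argument or row to a line. arm_command: Moves the arm, as the interface text tells. Its arguments: {"type":"object","properties":{"commands":{"type":"array","items":{"type":"object","properties":{"delta_pos":{"type":"array","items":{"type":"number"}},"rot":{"type":"array","items":{"type":"number"}},"claw":{"type":"number"}}}},"newtons":{"type":"number"}},"required":["commands"]}

```bash
mkdir -p pics; cat > h.py <<'E'
import numpy as np, cv2
from scipy.spatial.transform import Rotation as Ro
from station import observe, grab_frame, camera_info, sign_off
def cam(name):
    s=observe(); p,d=grab_frame(name); c=camera_info(name)
    if 'mount' in c:
        T=np.eye(4);T[:3,:3]=Ro.from_rotvec(s['orientation']).as_matrix();T[:3,3]=s['eef_pos']
        M=T@np.array(c['mount'])
    else:
        M=np.eye(4);R=np.array(c['R']);M[:3,:3]=R.T;M[:3,3]=-R.T@np.array(c['t'])
    v,u=np.mgrid[0:400,0:640]
    P=np.stack([(u-c['cx'])/c['fx']*d,(v-c['cy'])/c['fy']*d,d],-1)@M[:3,:3].T+M[:3,3]
    P[d==0]=np.nan
    return p,d,P,M,c
def save(n,p): cv2.imwrite('pics/'+n,p[...,::-1])
E
python3 - <<'E'
from h import *
s=observe();print(s)
p,d,P,M,c=cam('scene');save('s0.png',p);np.save('s0.npy',P)
print(M.round(3),c['fx'])
p,d,P,M,c=cam('wrist');save('w0.png',p);np.save('w0.npy',P)
print(M.round(3),c['fx'],c['mount'])
a=cv2.imread('pics/s0.png');b=cv2.imread('pics/w0.png')
cv2.imwrite('pics/sw.png',cv2.resize(np.vstack([a,b]),(480,600)))
E
```

```text
{'t': 0.0, 'joint_pos': array([-0.02888858,  0.46944946, -0.04862088,  1.53369942,  0.02410459,
        1.14099289, -0.08231608]), 'dq': array([-0.00086292, -0.00044259, -0.00078531, -0.00081293, -0.00011422,
       -0.00133311, -0.00153159]), 'tau': array([ 1.18357209e-03, -5.10321057e+01, -4.63755790e-02, -2.37716943e+01,
        1.05899444e-02,  7.35067850e-03,  1.56414734e-05]), 'eef_pos': array([6.74446616e-01, 1.83875250e-05, 2.47253734e-01]), 'orientation': array([-2.22045965, -2.22052474,  0.00225029]), 'wrist_force': array([0.32532436, 0.1753892 , 0.93972978]), 'wrist_torque': array([ 0.02042571, -0.05087788, -0.00150772]), 'grip_force': 0.0, 'gripper_width': 0.08558542940414715}
[[-0.724  0.568 -0.391  0.949]
 [ 0.689  0.607 -0.395  0.424]
 [ 0.013 -0.555 -0.831  0.942]
 [ 0.     0.     0.     1.   ]] 502.21299026866774
[[ 1.     0.001 -0.003  0.676]
 [-0.    -0.949 -0.315  0.082]
 [-0.003  0.315 -0.949  0.373]
 [ 0.     0.     0.     1.   ]] 285.5934679829994 [[-3.63092627e-04 -9.49152600e-01 -3.14816151e-01  8.17311004e-02]
 [ 9.99999589e-01 -8.32002763e-05 -9.02503630e-04  1.47362251e-03]
 [ 8.30420876e-04 -3.14816350e-01  9.49152241e-01 -1.26078811e-01]
 [ 0.00000000e+00  0.00000000e+00  0.00000000e+00  1.00000000e+00]]
```

View pics/s0.png

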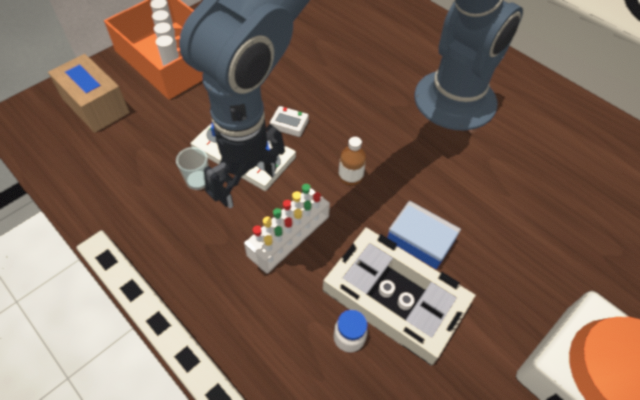

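View pics/w0.png

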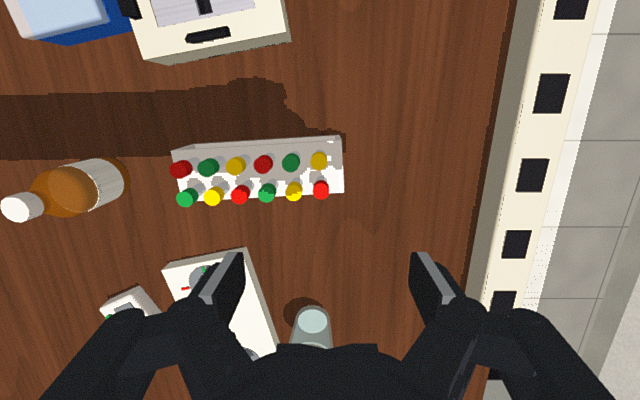

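The scene picture shows the bay around (400,290), with the tip box behind it and the jar in front. The cover lies under the gripper at (245,155), near the beaker and the timer. I'll fuse the clouds into a top-down map.

```bash
python3 - <<'E'
from h import *
# ortho map: 1.25mm/px ; x 0.35..0.95 down->up ; y -0.4..0.6
S=0.0015
x0,x1,y0,y1=0.35,0.95,-0.40,0.60
H=int((x1-x0)/S);W=int((y1-y0)/S)
img=np.zeros((H,W,3),np.uint8);z=np.full((H,W),-1.)
for n in ('scene','side','wrist'):
    p,d,P,M,c=cam(n)
    P4=cv2.resize(P,None,fx=2,fy=2,interpolation=cv2.INTER_NEAREST) if 0 else P
    m=np.isfinite(P[...,2])&(P[...,2]>-.02)&(P[...,2]<0.18)&(P[...,0]>x0)&(P[...,0]<x1)&(P[...,1]>y0)&(P[...,1]<y1)
    q=P[m];col=p[m]
    o=np.argsort(q[:,2]);q=q[o];col=col[o]
    r=((x1-q[:,0])/S).astype(int);cc=((y1-q[:,1])/S).astype(int)
    for dr in (0,1):
        for dc in (0,1):
            rr=np.clip(r+dr,0,H-1);c2=np.clip(cc+dc,0,W-1)
            k=q[:,2]>z[rr,c2]-0.003
            img[rr[k],c2[k]]=col[k];z[rr[k],c2[k]]=q[k,2]
    if n=='side': save('side0.png',p)
for g in np.arange(-0.4,0.6,0.1): cv2.line(img,(int((y1-g)/S),0),(int((y1-g)/S),H),(255,0,255),1);
for g in np.arange(0.4,0.95,0.1): cv2.line(img,(0,int((x1-g)/S)),(W,int((x1-g)/S)),(255,0,255),1)
np.save('z.npy',z);print(img.shape,M[:3,3]);save('ortho.png',img)
E
```

```text
(400, 666, 3) [0.67629035 0.08178733 0.37374781]
```

View pics/ortho.png

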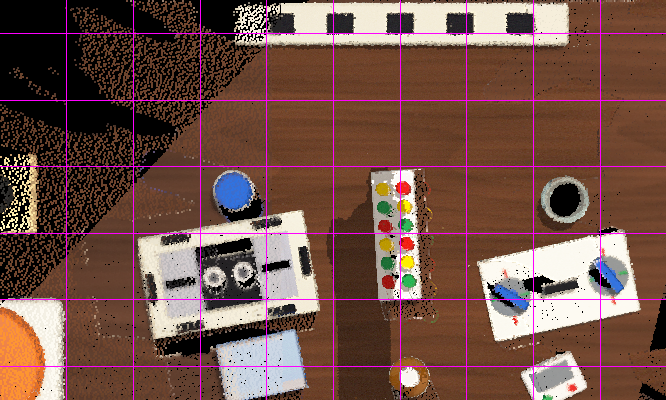

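View pics/side0.png

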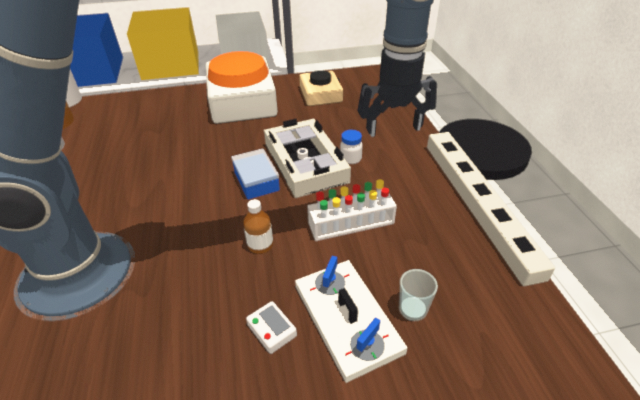

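The top-down map gives the cover centre near pixel (559,286) and the bay centre near (229,276). Both are tilted about 11° with their long axes along y. Next I'll fit rectangles and the wing angles.

```bash
cat >> h.py <<'E'
def rect(pts):
    """min-area rect of Nx2 (m) after outlier clean -> centre, (short,long), angle(deg) of long axis from +y, toward +x"""
    S=0.001;o=pts.min(0)-0.02
    im=np.zeros(((pts.max(0)+0.02-o)/S+1).astype(int),np.uint8)
    ij=((pts-o)/S).astype(int);im[ij[:,0],ij[:,1]]=255
    im=cv2.morphologyEx(im,cv2.MORPH_CLOSE,np.ones((7,7)));im=cv2.morphologyEx(im,cv2.MORPH_OPEN,np.ones((7,7)))
    cs,_=cv2.findContours(im,cv2.RETR_EXTERNAL,cv2.CHAIN_APPROX_NONE)
    k=max(cs,key=cv2.contourArea)
    b=cv2.boxPoints(cv2.minAreaRect(k))[:,::-1]*S+o+S/2
    e=[b[1]-b[0],b[2]-b[1]];l=max(e,key=np.linalg.norm);l=l*np.sign(l[1])
    return b.mean(0).round(4),sorted(np.linalg.norm(v).round(4) for v in e),np.degrees(np.arctan2(l[0],l[1])).round(2)
def sel(p,P,xy,r,z0,z1):
    return np.isfinite(P[...,2])&(np.hypot(P[...,0]-xy[0],P[...,1]-xy[1])<r)&(P[...,2]>z0)&(P[...,2]<z1)
def blue(p):
    q=p.astype(int);return (q[...,2]>q[...,0]+50)&(q[...,2]>q[...,1]+25)
def wing(p,P,xy,z0,z1,r=0.04):
    m=sel(p,P,xy,r,z0,z1)&blue(p);q=P[m][:,:2]
    (cx,cy),(w,h),a=cv2.minAreaRect((q*1000).astype(np.float32))
    e=np.linalg.svd(q-q.mean(0),full_matrices=False)[2][0];e=e*np.sign(e[1])
    return q.mean(0).round(4),np.degrees(np.arctan2(e[0],e[1])).round(1),m.sum(),(round(w),round(h)),P[m][:,2].max().round(4)
E
python3 - <<'E'
from h import *
for n in ('scene','side'):
    p,d,P,M,c=cam(n);q=p.astype(int);br=(q.min(-1)>120)
    m=sel(p,P,(.521,-.2385),.15,.012,.03)
    print(n,'cover',rect(P[m][:,:2]),np.median(P[m][:,2]))
    m=sel(p,P,(.536,.2565),.165,.042,.06)&br
    print(n,'bay',rect(P[m][:,:2]),np.median(P[m][:,2]))
    m=sel(p,P,(.536,.2565),.165,.03,.075)&(P[...,0]>.46)
    for g in ((.504,-.166),(.535,-.313)): print('wing',wing(p,P,g,.045,.08))
    m=sel(p,P,(.521,-.2385),.035,.045,.08)
    print('handle',rect(P[m][:,:2]) if m.sum()>50 else 0,m.sum())
E
```

```text
scene cover (array([ 0.5667, -0.3001]), [np.float64(0.0629), np.float64(0.0863)], np.float64(-11.0)) 0.022606435104096323
scene bay (array([0.5389, 0.2574]), [np.float64(0.1526), np.float64(0.2503)], np.float64(-9.76)) 0.049344616246526196
wing (array([ 0.5032, -0.1666]), np.float64(42.1), np.int64(13), (16, 5), np.float64(0.0731))
wing (array([ 0.5594, -0.2975]), np.float64(40.4), np.int64(18), (15, 4), np.float64(0.0757))
handle 0 0
side cover (array([ 0.5217, -0.2376]), [np.float64(0.1218), np.float64(0.2226)], np.float64(-12.44)) 0.0235613837278138
side bay (array([0.5383, 0.2589]), [np.float64(0.15), np.float64(0.2544)], np.float64(-9.69)) 0.051670052438828495
wing (array([ 0.5033, -0.1718]), np.float64(33.1), np.int64(256), (57, 16), np.float64(0.0759))
wing (array([ 0.5347, -0.3165]), np.float64(52.8), np.int64(362), (55, 13), np.float64(0.0767))
handle (array([ 0.5218, -0.2383]), [np.float64(0.0157), np.float64(0.0523)], np.float64(-10.71)) 282
```

Emit:
{"op": "arm_command", "data": {
  "commands": [
    {"delta_pos": [-0.238, -0.153, 0.06], "rot": [0, 0, -12], "claw": 0},
    {"delta_pos": [-0.238, -0.153, 0.06], "rot": [0, 0, -12], "claw": 0},
    {"delta_pos": [-0.238, -0.153, 0.06], "rot": [0, 0, -12], "claw": 0},
    {"delta_pos": [-0.238, -0.153, 0.06], "rot": [0, 0, -12], "claw": 0},
    {"delta_pos": [-0.238, -0.153, 0.06], "rot": [0, 0, -12], "claw": 0},
    {"delta_pos": [-0.238, -0.153, 0.06], "rot": [0, 0, -12], "claw": 0},
    {"delta_pos": [-0.238, -0.153, 0.06], "rot": [0, 0, -12], "claw": 0},
    {"delta_pos": [-0.238, -0.153, 0.06], "rot": [0, 0, -12], "claw": 0},
    {"delta_pos": [-0.238, -0.153, 0.06], "rot": [0, 0, -12], "claw": 0},
    {"delta_pos": [-0.238, -0.153, 0.06], "rot": [0, 0, -12], "claw": 0}
  ]
}}

```text
t: 1.18
eef_pos: [0.5225, -0.2375, 0.1885]
orientation: [1.977, 2.441, 0.002]
wrist_force: [-0.3, 0.8, -0.2]
gripper_width: 0.0425
grip_force: 0.0
```

```bash
python3 - <<'E'
from h import *
s=observe();print(s['t'],s['eef_pos'],s['orientation'],s['gripper_width'],s['wrist_force'],s['joint_pos'].round(2))
p,d,P,M,c=cam('wrist');save('w1.png',p)
m=sel(p,P,(.5217,-.238),.15,.012,.03)
print('cover',rect(P[m][:,:2]),np.median(P[m][:,2]))
m=sel(p,P,(.5217,-.238),.04,.04,.08)
print('handle',m.sum(),rect(P[m][:,:2]) if m.sum()>50 else 0,m.sum())
for g in ((.503,-.17),(.535,-.315)):
  try: print('wing',wing(p,P,g,.045,.08))
  except Exception as e: print(e)
E
```

```text
1.1833 [ 0.52249634 -0.23753659  0.18854119] [1.97681325e+00 2.44121452e+00 1.55441137e-03] 0.042461069345335056 [-0.26631326  0.77140019 -0.21663898] [ 0.38  0.36 -0.03  1.84  0.01  0.93  0.55]
cover (array([ 0.5229, -0.2379]), [np.float64(0.1213), np.float64(0.2213)], np.float64(-12.38)) 0.02275459628765203
handle 847 (array([ 0.5224, -0.237 ]), [np.float64(0.0139), np.float64(0.0516)], np.float64(-12.34)) 847
wing (array([ 0.5071, -0.1636]), np.float64(32.1), np.int64(1012), (55, 12), np.float64(0.0747))
wing (array([ 0.5383, -0.307 ]), np.float64(51.2), np.int64(1237), (56, 13), np.float64(0.0745))
```

View pics/w1.png

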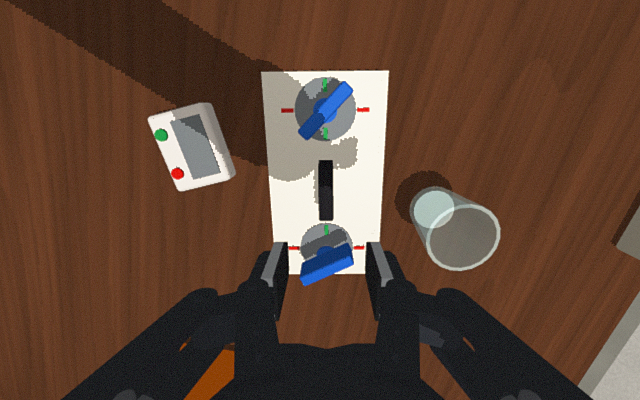

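Emit:
{"op": "arm_command", "data": {
  "commands": [
    {"delta_pos": [0, 0, 0.04], "rot": [0, 0, -0.4], "claw": 0},
    {"delta_pos": [0, 0, 0.08], "rot": [0, 0, -0.4], "claw": 0},
    {"delta_pos": [0, 0, 0.11], "rot": [0, 0, -0.4], "claw": 0},
    {"delta_pos": [0, 0, 0.132], "rot": [0, 0, -0.4], "claw": 0},
    {"delta_pos": [0, 0, 0.132], "rot": [0, 0, -0.4], "claw": 0},
    {"delta_pos": [0, 0, 0.132], "rot": [0, 0, -0.4], "claw": -1},
    {"delta_pos": [0, 0, 0.132], "rot": [0, 0, -0.4], "claw": -1},
    {"delta_pos": [0, 0, 0.132], "rot": [0, 0, -0.4], "claw": -1},
    {"delta_pos": [0, 0, 0.132], "rot": [0, 0, -0.4], "claw": -1},
    {"delta_pos": [0, 0, 0.132], "rot": [0, 0, -0.4], "claw": -1},
    {"delta_pos": [0, 0, 0.132], "rot": [0, 0, -0.4], "claw": -1}
  ],
  "newtons": 60
}}

```text
t: 2.15
eef_pos: [0.5235, -0.2378, 0.0582]
orientation: [1.966, 2.446, 0.003]
wrist_force: [-0.2, 1.6, 6.9]
gripper_width: 0.013
grip_force: 61.6
```

Emit:
{"op": "arm_command", "data": {
  "commands": [
    {"delta_pos": [0, 0, -0.01], "rot": [0, 0, 0], "claw": -1},
    {"delta_pos": [0, 0, -0.03], "rot": [0, 0, 0], "claw": -1},
    {"delta_pos": [0, 0, -0.06], "rot": [0, 0, 0], "claw": -1},
    {"delta_pos": [0, 0, -0.09], "rot": [0, 0, 0], "claw": -1},
    {"delta_pos": [0, 0, -0.12], "rot": [0, 0, 0], "claw": -1},
    {"delta_pos": [0, 0, -0.15], "rot": [0, 0, 0], "claw": -1},
    {"delta_pos": [0, 0, -0.17], "rot": [0, 0, 0], "claw": -1},
    {"delta_pos": [0, 0, -0.17], "rot": [0, 0, 0], "claw": -1}
  ],
  "newtons": 80
}}

```text
t: 2.82
eef_pos: [0.5237, -0.2392, 0.231]
orientation: [1.964, 2.441, 0.004]
wrist_force: [0.8, -1.3, -5.9]
gripper_width: 0.0121
grip_force: 78.7
```

```bash
python3 - <<'E'
from h import *
s=observe();print(s['t'],s['eef_pos'],s['orientation'],s['gripper_width'],s['wrist_force'])
z=s['eef_pos'][2]-.055
for n in ('wrist','side'):
    p,d,P,M,c=cam(n)
    m=sel(p,P,s['eef_pos'],.15,z+.012,z+.034)
    q=P[m];print(n,'cover',rect(q[:,:2]),np.median(q[:,2]))
    A=np.c_[q[:,:2]-s['eef_pos'][:2],np.ones(len(q))];k=np.abs(q[:,2]-np.median(q[:,2]))<.006;print('plane',np.linalg.lstsq(A[k],q[k,2],rcond=None)[0].round(4))
E
```

```text
2.8167 [ 0.52370179 -0.23918232  0.23097963] [1.96415807 2.44118037 0.00365485] 0.01206809626319655 [ 0.79034103 -1.32003055 -5.94006718]
wrist cover (array([ 0.5173, -0.2038]), [np.float64(0.1219), np.float64(0.1486)], np.float64(-12.24)) 0.19511737012466066
plane [ 0.0059 -0.002   0.1953]
side cover (array([ 0.5228, -0.2389]), [np.float64(0.122), np.float64(0.223)], np.float64(-12.3)) 0.19309027140056312
plane [0.0041 0.0013 0.1931]
```

Emit:
{"op": "arm_command", "data": {
  "commands": [
    {"delta_pos": [0.01, 0.0025, 0], "rot": [0, 0, 0], "claw": -1},
    {"delta_pos": [0.03, 0.0075, 0], "rot": [0, 0, 0], "claw": -1},
    {"delta_pos": [0.06, 0.015, 0], "rot": [0, 0, 0], "claw": -1},
    {"delta_pos": [0.1, 0.025, 0], "rot": [0, 0, 0], "claw": -1},
    {"delta_pos": [0.14, 0.035, 0], "rot": [0, 0, 0.5], "claw": -1},
    {"delta_pos": [0.18, 0.045, 0], "rot": [0, 0, 1], "claw": -1},
    {"delta_pos": [0.22, 0.055, 0], "rot": [0, 0, 1], "claw": -1},
    {"delta_pos": [0.26, 0.065, 0], "rot": [0, 0, 1.5], "claw": -1},
    {"delta_pos": [0.3, 0.075, 0], "rot": [0, 0, 1.5], "claw": -1},
    {"delta_pos": [0.34, 0.085, 0], "rot": [0, 0, 2], "claw": -1},
    {"delta_pos": [0.37, 0.093, 0], "rot": [0, 0, 2], "claw": -1},
    {"delta_pos": [0.39, 0.098, 0], "rot": [0, 0, 2.5], "claw": -1}
  ]
}}

```text
t: 3.92
eef_pos: [0.5313, 0.1694, 0.2239]
orientation: [-2.011, -2.407, 0.003]
wrist_force: [0.5, -0.2, -5.6]
gripper_width: 0.0125
grip_force: 78.6
```

Emit:
{"op": "arm_command", "data": {
  "commands": [
    {"delta_pos": [0.02, 0.004, 0], "rot": [0, 0, 0], "claw": -1},
    {"delta_pos": [0.05, 0.01, 0], "rot": [0, 0, 0], "claw": -1},
    {"delta_pos": [0.075, 0.016, 0], "rot": [0, 0, 0], "claw": -1},
    {"delta_pos": [0.093, 0.0195, 0], "rot": [0, 0, 0], "claw": -1},
    {"delta_pos": [0.093, 0.0195, 0], "rot": [0, 0, 0], "claw": -1},
    {"delta_pos": [0.093, 0.0195, 0], "rot": [0, 0, 0], "claw": -1}
  ]
}}

```text
t: 4.42
eef_pos: [0.5348, 0.2604, 0.2236]
orientation: [-2.015, -2.407, 0.007]
wrist_force: [-0.3, -0.3, -6.6]
gripper_width: 0.0123
grip_force: 78.6
```

```bash
cat > m.py <<'E'
from h import *
import sys
s=observe();print(s['t'],s['eef_pos'],s['orientation'],s['gripper_width'],s['wrist_force'],s['joint_pos'].round(2))
R=Ro.from_rotvec(s['orientation']).as_matrix();print('yaw',np.degrees(np.arctan2(R[0,0],R[1,0])))
z=s['eef_pos'][2]-.058
for n in ('side','scene','wrist'):
    p,d,P,M,c=cam(n);save(sys.argv[1]+n+'.png',p)
    br=(p.min(-1)>120)
    m=sel(p,P,s['eef_pos'],.15,z+.012,z+.034)
    q=P[m];print(n,'cover',rect(q[:,:2]),np.median(q[:,2]))
    m=sel(p,P,(.5385,.258),.165,.042,.06)&br
    if m.sum()>200: print(n,'bay',rect(P[m][:,:2]),np.median(P[m][:,2]),m.sum())
E
python3 m.py a
```

```text
4.4167 [0.53482763 0.26044141 0.22356066] [-2.0149902  -2.40658152  0.0072579 ] 0.012252647315230713 [-0.29130095 -0.25173895 -6.64785117] [-0.33  0.38 -0.25  1.74  0.1   1.04 -0.44]
yaw -10.12238088319797
side cover (array([0.5355, 0.2585]), [np.float64(0.1215), np.float64(0.2223)], np.float64(-10.01)) 0.1893531873580313
side bay (array([0.4122, 0.2098]), [np.float64(0.0602), np.float64(0.1213)], np.float64(-11.51)) 0.05179594205492111 2638
scene cover (array([0.5362, 0.2564]), [np.float64(0.1233), np.float64(0.2212)], np.float64(-10.1)) 0.18717589217183472
scene bay (array([0.579 , 0.2643]), [np.float64(0.0753), np.float64(0.2499)], np.float64(-8.75)) 0.04929077259930781 3039
wrist cover (array([0.531 , 0.2931]), [np.float64(0.1214), np.float64(0.149)], np.float64(-9.82)) 0.18854981961030234
wrist bay (array([0.4061, 0.2124]), [np.float64(0.0538), np.float64(0.1211)], np.float64(-9.84)) 0.05459239230892185 4722
```

Emit:
{"op": "arm_command", "data": {
  "commands": [
    {"delta_pos": [0, 0.003, 0.02], "rot": [0, 0, 0.3], "claw": -1},
    {"delta_pos": [0, 0.003, 0.05], "rot": [0, 0, 0.3], "claw": -1},
    {"delta_pos": [0, 0.003, 0.075], "rot": [0, 0, 0.3], "claw": -1},
    {"delta_pos": [0, 0.003, 0.088], "rot": [0, 0, 0.3], "claw": -1},
    {"delta_pos": [0, 0.003, 0.088], "rot": [0, 0, 0.3], "claw": -1},
    {"delta_pos": [0, 0.003, 0.088], "rot": [0, 0, 0.3], "claw": -1}
  ]
}}

```text
t: 5.07
eef_pos: [0.5401, 0.2582, 0.1377]
orientation: [-2.029, -2.398, 0.003]
wrist_force: [1.2, 0.8, -5.1]
gripper_width: 0.0126
grip_force: 78.7
```

```bash
python3 m.py b
```

```text
5.0667 [0.54006492 0.25818275 0.1376708 ] [-2.02949107 -2.39760147  0.00291156] 0.01255817068185581 [ 1.21203134  0.79788812 -5.11940389] [-0.34  0.47 -0.23  1.82  0.14  0.87 -0.47]
yaw -9.506402774283039
side cover (array([0.5411, 0.255 ]), [np.float64(0.122), np.float64(0.2228)], np.float64(-9.46)) 0.10351858042979545
side bay (array([0.4119, 0.2107]), [np.float64(0.06), np.float64(0.1225)], np.float64(-11.2)) 0.05249184126155715 1971
scene cover (array([0.5419, 0.2567]), [np.float64(0.1231), np.float64(0.2205)], np.float64(-9.66)) 0.10236557689877146
scene bay (array([0.606 , 0.2355]), [np.float64(0.0289), np.float64(0.1835)], np.float64(-9.46)) 0.0496312200315594 2544
wrist cover (array([0.5364, 0.2952]), [np.float64(0.1214), np.float64(0.1491)], np.float64(-9.29)) 0.104116154818608
wrist bay (array([0.4119, 0.2133]), [np.float64(0.0648), np.float64(0.1216)], np.float64(-11.04)) 0.054365040225992395 12367
```

View pics/bside.png

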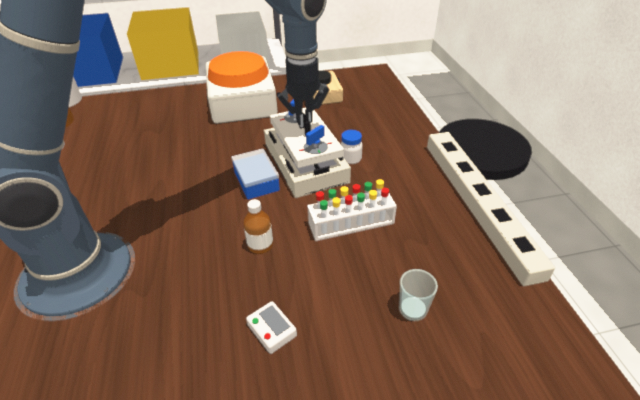

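Emit:
{"op": "arm_command", "data": {
  "commands": [
    {"delta_pos": [0.002, -0.0025, 0], "rot": [0, 0, -0.2], "claw": -1},
    {"delta_pos": [0.002, -0.0025, 0.006], "rot": [0, 0, -0.2], "claw": -1},
    {"delta_pos": [0.002, -0.0025, 0.012], "rot": [0, 0, -0.2], "claw": -1},
    {"delta_pos": [0.002, -0.0025, 0.018], "rot": [0, 0, -0.2], "claw": -1},
    {"delta_pos": [0.002, -0.0025, 0.023], "rot": [0, 0, -0.2], "claw": -1},
    {"delta_pos": [0.002, -0.0025, 0.027], "rot": [0, 0, -0.2], "claw": -1},
    {"delta_pos": [0.002, -0.0025, 0.027], "rot": [0, 0, -0.2], "claw": -1}
  ],
  "newtons": 40
}}

```text
t: 5.8
eef_pos: [0.5367, 0.2605, 0.1099]
orientation: [-2.023, -2.402, 0.004]
wrist_force: [0.1, -0.6, -6.2]
gripper_width: 0.0122
grip_force: 78.6
```

```bash
python3 m.py c
```

```text
5.8 [0.53669001 0.26054877 0.10989865] [-2.02303643 -2.40238765  0.00360359] 0.012229688593797163 [ 0.06797524 -0.6294564  -6.17948506] [-0.35  0.51 -0.22  1.84  0.15  0.81 -0.48]
yaw -9.798988432049704
side cover (array([0.5329, 0.2585]), [np.float64(0.1318), np.float64(0.2232)], np.float64(-9.81)) 0.0755860522625087
side bay (array([0.4117, 0.2102]), [np.float64(0.0609), np.float64(0.1224)], np.float64(-11.42)) 0.05364622435117794 1643
scene cover (array([0.5365, 0.2636]), [np.float64(0.1437), np.float64(0.2311)], np.float64(-9.64)) 0.07383737113203298
scene bay (array([0.6044, 0.2702]), [np.float64(0.0197), np.float64(0.1054)], np.float64(-9.9)) 0.04993701103857151 2347
wrist cover (array([0.5319, 0.3026]), [np.float64(0.1455), np.float64(0.1593)], np.float64(-9.46)) 0.07527531999041732
wrist bay (array([0.412 , 0.2134]), [np.float64(0.0648), np.float64(0.1213)], np.float64(-10.78)) 0.05410758317887475 18824
```

Emit:
{"op": "arm_command", "data": {
  "commands": [
    {"delta_pos": [0, 0, 0.002], "rot": [0, 0, 0], "claw": -1},
    {"delta_pos": [0, 0, 0.003], "rot": [0, 0, 0], "claw": -1},
    {"delta_pos": [0, 0, 0.004], "rot": [0, 0, 0], "claw": -1},
    {"delta_pos": [0, 0, 0.004], "rot": [0, 0, 0], "claw": -1}
  ]
}}

```text
t: 6.28
eef_pos: [0.5375, 0.2612, 0.1083]
orientation: [2.023, 2.403, 0.001]
wrist_force: [-2.7, -1.4, 1.5]
gripper_width: 0.0127
grip_force: 79.8
```

Emit:
{"op": "arm_command", "data": {
  "commands": [
    {"delta_pos": [0, 0, 0.003], "rot": [0, 0, 0], "claw": 0},
    {"delta_pos": [0, 0, 0.003], "rot": [0, 0, 0], "claw": 0},
    {"delta_pos": [0, 0, 0.003], "rot": [0, 0, 0], "claw": 0},
    {"delta_pos": [0, 0, 0.003], "rot": [0, 0, 0], "claw": 0},
    {"delta_pos": [0, 0, -0.02], "rot": [0, 0, 0], "claw": 0},
    {"delta_pos": [0, 0, -0.055], "rot": [0, 0, 0], "claw": 0},
    {"delta_pos": [0, 0, -0.09], "rot": [0, 0, 0], "claw": 0},
    {"delta_pos": [0, 0, -0.125], "rot": [0, 0, 0], "claw": 0},
    {"delta_pos": [0, 0, -0.125], "rot": [0, 0, 0], "claw": 0},
    {"delta_pos": [0, 0, -0.125], "rot": [0, 0, 0], "claw": 0}
  ]
}}

```text
t: 7.12
eef_pos: [0.5387, 0.2619, 0.2352]
orientation: [2.022, 2.401, 0.009]
wrist_force: [-0.6, 0.7, -0.8]
gripper_width: 0.0426
grip_force: 0.0
```

```bash
cat > m2.py <<'E'
from h import *
import sys
s=observe();print(s['t'],s['eef_pos'],s['gripper_width'],s['wrist_force'],s['joint_pos'].round(2))
R=Ro.from_rotvec(s['orientation']).as_matrix();print('yaw',np.degrees(np.arctan2(R[0,0],R[1,0])))
B=np.array([.5385,.258])
for n in ('side','scene','wrist'):
    p,d,P,M,c=cam(n);save(sys.argv[1]+n+'.png',p)
    bl=blue(p)
    m=sel(p,P,B,.125,.062,.082)&(p.min(-1)>110);q=P[m]
    A=np.c_[q[:,:2]-B,np.ones(len(q))];f=np.linalg.lstsq(A,q[:,2],rcond=None)[0]
    print(n,'cover',rect(q[:,:2]),'plane',f.round(4))
    m=sel(p,P,B,.035,.095,.12);print('handle',rect(P[m][:,:2]) if m.sum()>50 else 0)
    for g in (1,-1):
        xy=B+g*.075*np.array([-.169,.986])
        try: print('wing',wing(p,P,xy,.08,.14))
        except Exception as e: print('none')
E
python3 m2.py d
```

```text
7.1167 [0.53869118 0.26186019 0.23515372] 0.042648900224621256 [-0.58654818  0.68900881 -0.84989707] [-0.33  0.37 -0.25  1.73  0.1   1.05 -0.44]
yaw -9.79380140261561
side cover (array([0.5377, 0.26  ]), [np.float64(0.1209), np.float64(0.224)], np.float64(-10.22)) plane [0.0069 0.0119 0.0735]
handle (array([0.5376, 0.2583]), [np.float64(0.0132), np.float64(0.0526)], np.float64(-8.13))
wing (array([0.5245, 0.3272]), np.float64(38.2), np.int64(168), (58, 16), np.float64(0.1272))
wing (array([0.5485, 0.1801]), np.float64(57.0), np.int64(228), (53, 16), np.float64(0.1264))
scene cover (array([0.5356, 0.2586]), [np.float64(0.1297), np.float64(0.2213)], np.float64(-9.46)) plane [-0.0058 -0.0021  0.0715]
handle (array([0.539 , 0.2596]), [np.float64(0.016), np.float64(0.0522)], np.float64(-9.78))
wing (array([0.5304, 0.3349]), np.float64(34.0), np.int64(355), (53, 16), np.float64(0.1252))
wing (array([0.556 , 0.1885]), np.float64(53.5), np.int64(226), (56, 21), np.float64(0.1256))
wrist cover (array([0.5387, 0.2617]), [np.float64(0.121), np.float64(0.2215)], np.float64(-9.78)) plane [-0.0009  0.0005  0.0726]
handle (array([0.539 , 0.2617]), [np.float64(0.0148), np.float64(0.0523)], np.float64(-9.16))
wing (array([0.5264, 0.3362]), np.float64(34.7), np.int64(1211), (55, 21), np.float64(0.1248))
wing (array([0.5507, 0.1915]), np.float64(53.8), np.int64(1398), (55, 17), np.float64(0.1241))
```

View pics/dwrist.png

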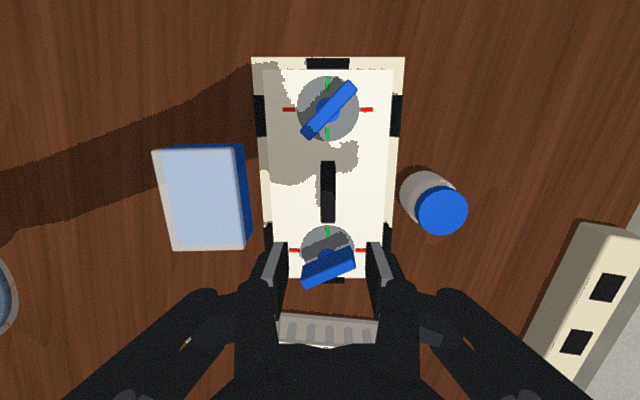

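Emit:
{"op": "arm_command", "data": {
  "commands": [
    {"delta_pos": [0.03, 0, 0], "rot": [0, 0, 7], "claw": -0.2},
    {"delta_pos": [0.06, 0, 0], "rot": [0, 0, 14], "claw": -0.2},
    {"delta_pos": [0.0745, 0, 0.01], "rot": [0, 0, 21], "claw": -0.2},
    {"delta_pos": [0.0745, 0, 0.03], "rot": [0, 0, 28], "claw": -0.2},
    {"delta_pos": [0.0745, 0, 0.05], "rot": [0, 0, 35], "claw": -0.2},
    {"delta_pos": [0.0745, 0, 0.065], "rot": [0, 0, 42], "claw": -0.2},
    {"delta_pos": [0.0745, 0, 0.075], "rot": [0, 0, 44.3], "claw": -0.2},
    {"delta_pos": [0.0745, 0, 0.075], "rot": [0, 0, 44.3], "claw": -0.2},
    {"delta_pos": [0.0745, 0, 0.075], "rot": [0, 0, 44.3], "claw": -0.2}
  ]
}}

```text
t: 8.02
eef_pos: [0.5238, 0.334, 0.1555]
orientation: [2.779, 1.465, -0.006]
wrist_force: [-0.3, 0.2, 0.3]
gripper_width: 0.0342
grip_force: 0.0
```

```bash
cat > m3.py <<'E'
from h import *
import sys
xy=np.array([float(sys.argv[2]),float(sys.argv[3])])
s=observe();print(s['t'],s['eef_pos'],s['gripper_width'],s['wrist_force'],s['joint_pos'].round(2))
R=Ro.from_rotvec(s['orientation']).as_matrix();print('yaw',np.degrees(np.arctan2(R[0,0],R[1,0])))
for n in ('side','scene','wrist'):
    p,d,P,M,c=cam(n);save(sys.argv[1]+n+'.png',p)
    try: print(n,wing(p,P,xy,.075,.14,.045))
    except Exception as e: print(n,'none')
E
python3 m3.py e .5259 .3352
```

```text
8.0167 [0.52380218 0.33396994 0.15554202] 0.03419383600203643 [-0.27138105  0.15400776  0.2502648 ] [-0.56  0.48 -0.1   1.75  0.06  0.92 -1.29]
yaw 34.40872743728372
side (array([0.5238, 0.3262]), np.float64(38.7), np.int64(157), (54, 15), np.float64(0.1258))
scene (array([0.5351, 0.3421]), np.float64(31.4), np.int64(236), (35, 30), np.float64(0.1248))
wrist (array([0.5292, 0.3398]), np.float64(34.2), np.int64(1854), (56, 21), np.float64(0.1247))
```

Emit:
{"op": "arm_command", "data": {
  "commands": [
    {"delta_pos": [0.002, 0.001, 0.015], "rot": [0, 0, 0], "claw": -0.2},
    {"delta_pos": [0.002, 0.001, 0.032], "rot": [0, 0, 0], "claw": -0.2},
    {"delta_pos": [0.002, 0.001, 0.042], "rot": [0, 0, 0], "claw": -0.2},
    {"delta_pos": [0.002, 0.001, 0.042], "rot": [0, 0, 0], "claw": -0.2},
    {"delta_pos": [0.002, 0.001, 0.042], "rot": [0, 0, 0], "claw": -1},
    {"delta_pos": [0.002, 0.001, 0.042], "rot": [0, 0, 0], "claw": -1},
    {"delta_pos": [0.002, 0.001, 0.042], "rot": [0, 0, 0], "claw": -1},
    {"delta_pos": [0.002, 0.001, 0.042], "rot": [0, 0, 0], "claw": -1}
  ],
  "newtons": 50
}}

```text
t: 8.83
eef_pos: [0.5271, 0.336, 0.1164]
orientation: [-2.78, -1.463, -0.003]
wrist_force: [-0.6, -0.3, 1.0]
gripper_width: 0.0113
grip_force: 51.8
```

Emit:
{"op": "arm_command", "data": {
  "commands": [
    {"delta_pos": [0, 0, 0], "rot": [0, 0, -6], "claw": -1},
    {"delta_pos": [0, 0, 0], "rot": [0, 0, -12], "claw": -1},
    {"delta_pos": [0, 0, 0], "rot": [0, 0, -18], "claw": -1},
    {"delta_pos": [0, 0, 0], "rot": [0, 0, -24], "claw": -1},
    {"delta_pos": [0, 0, 0], "rot": [0, 0, -30], "claw": -1},
    {"delta_pos": [0, 0, 0], "rot": [0, 0, -36], "claw": -1},
    {"delta_pos": [0, 0, 0], "rot": [0, 0, -42], "claw": -1},
    {"delta_pos": [0, 0, 0], "rot": [0, 0, -44.2], "claw": -1},
    {"delta_pos": [0, 0, 0], "rot": [0, 0, -44.2], "claw": -1},
    {"delta_pos": [0, 0, 0], "rot": [0, 0, -44.2], "claw": -1}
  ]
}}

```text
t: 9.67
eef_pos: [0.526, 0.3364, 0.1158]
orientation: [-2.025, -2.4, -0.001]
wrist_force: [-2.4, 2.2, 1.2]
gripper_width: 0.0107
grip_force: 52.0
```

```bash
python3 m3.py f .5259 .3352
```

```text
9.6667 [0.52597492 0.33637815 0.11575001] 0.010709822781277054 [-2.37633666  2.16610109  1.23276878] [-0.43  0.54 -0.29  1.77  0.19  0.86 -0.63]
yaw -9.673714799204246
side (array([0.5272, 0.3171]), np.float64(-13.0), np.int64(90), (17, 42), np.float64(0.127))
scene (array([0.5303, 0.3328]), np.float64(-9.2), np.int64(159), (13, 53), np.float64(0.1246))
wrist (array([0.5264, 0.3419]), np.float64(-9.9), np.int64(2714), (17, 56), np.float64(0.1296))
```

Emit:
{"op": "arm_command", "data": {
  "commands": [
    {"delta_pos": [0, 0, 0.004], "rot": [0, 0, 0], "claw": -1},
    {"delta_pos": [0, 0, 0.008], "rot": [0, 0, 0], "claw": -1},
    {"delta_pos": [0, 0, 0.012], "rot": [0, 0, 0], "claw": -1},
    {"delta_pos": [0, 0, 0.016], "rot": [0, 0, 0], "claw": -1},
    {"delta_pos": [0, 0, 0.019], "rot": [0, 0, 0], "claw": -1},
    {"delta_pos": [0, 0, 0.019], "rot": [0, 0, 0], "claw": -1},
    {"delta_pos": [0, 0, 0.019], "rot": [0, 0, 0], "claw": -1}
  ]
}}

```text
t: 10.4
eef_pos: [0.5268, 0.3363, 0.0981]
orientation: [2.025, 2.401, 0.002]
wrist_force: [-5.9, 0.2, 13.4]
gripper_width: 0.0112
grip_force: 53.9
```

Emit:
{"op": "arm_command", "data": {
  "commands": [
    {"delta_pos": [0, 0, 0], "rot": [0, 0, 6], "claw": -1},
    {"delta_pos": [0, 0, 0], "rot": [0, 0, 12], "claw": -1},
    {"delta_pos": [0, 0, 0], "rot": [0, 0, 18], "claw": -1},
    {"delta_pos": [0, 0, 0], "rot": [0, 0, 24], "claw": -1},
    {"delta_pos": [0, 0, 0], "rot": [0, 0, 30], "claw": -1},
    {"delta_pos": [0, 0, 0], "rot": [0, 0, 36], "claw": -1},
    {"delta_pos": [0, 0, 0], "rot": [0, 0, 42], "claw": -1},
    {"delta_pos": [0, 0, 0], "rot": [0, 0, 48], "claw": -1}
  ]
}}

```text
t: 11.07
eef_pos: [0.5282, 0.3357, 0.0982]
orientation: [2.83, 1.362, 0.005]
wrist_force: [-3.1, 0.7, 11.5]
gripper_width: 0.0111
grip_force: 53.5
```

Emit:
{"op": "arm_command", "data": {
  "commands": [
    {"delta_pos": [0, 0, 0], "rot": [0, 0, 6], "claw": -1},
    {"delta_pos": [0, 0, 0], "rot": [0, 0, 12], "claw": -1},
    {"delta_pos": [0, 0, 0], "rot": [0, 0, 18], "claw": -1},
    {"delta_pos": [0, 0, 0], "rot": [0, 0, 24], "claw": -1},
    {"delta_pos": [0, 0, 0], "rot": [0, 0, 30], "claw": -1},
    {"delta_pos": [0, 0, 0], "rot": [0, 0, 36], "claw": -1},
    {"delta_pos": [0, 0, 0], "rot": [0, 0, 42], "claw": -1},
    {"delta_pos": [0, 0, 0], "rot": [0, 0, 45], "claw": -1},
    {"delta_pos": [0, 0, 0], "rot": [0, 0, 45], "claw": -1},
    {"delta_pos": [0, 0, 0], "rot": [0, 0, 45], "claw": -1}
  ]
}}

```text
t: 11.9
eef_pos: [0.5288, 0.3343, 0.0982]
orientation: [3.135, 0.184, 0.006]
wrist_force: [-2.0, -1.7, 12.3]
gripper_width: 0.011
grip_force: 53.6
```

```bash
python3 m3.py g .5259 .3352; python3 -c "
from h import *;print(observe()['wrist_torque'])"
```

```text
11.9 [0.52879075 0.33433847 0.09815941] 0.011021263986943804 [-2.01063936 -1.70111327 12.31001224] [-0.73  0.55  0.14  1.8  -0.09  0.8  -2.  ]
yaw 83.26840358711854
side (array([0.5212, 0.3283]), np.float64(84.1), np.int64(124), (39, 52), np.float64(0.131))
scene (array([0.5386, 0.3344]), np.float64(81.5), np.int64(171), (44, 12), np.float64(0.1181))
wrist (array([0.5347, 0.3358]), np.float64(82.7), np.int64(2661), (52, 50), np.float64(0.1356))
[-0.33129043  0.54314896  0.24580192]
```

Emit:
{"op": "arm_command", "data": {
  "commands": [
    {"delta_pos": [0, 0, 0], "rot": [0, 0, 0], "claw": -0.4},
    {"delta_pos": [0, 0, 0], "rot": [0, 0, 0], "claw": -0.4},
    {"delta_pos": [0, 0, 0], "rot": [0, 0, 0], "claw": -0.4},
    {"delta_pos": [0, 0, 0], "rot": [0, 0, 0], "claw": -0.4},
    {"delta_pos": [0, 0, -0.02], "rot": [0, 0, 0], "claw": -0.4},
    {"delta_pos": [0, 0, -0.05], "rot": [0, 0, 0], "claw": -0.4},
    {"delta_pos": [0, 0, -0.08], "rot": [0, 0, 0], "claw": -0.4},
    {"delta_pos": [0, 0, -0.09], "rot": [0, 0, 0], "claw": -0.4},
    {"delta_pos": [0, 0, -0.09], "rot": [0, 0, 0], "claw": -0.4}
  ]
}}

```text
t: 12.8
eef_pos: [0.5285, 0.3362, 0.1894]
orientation: [-3.133, -0.183, -0.009]
wrist_force: [0.0, 0.3, -1.0]
gripper_width: 0.026
grip_force: 0.0
```

```bash
python3 m2.py i
```

```text
12.8 [0.52845012 0.3361926  0.18935483] 0.025982565876331694 [ 0.0037923   0.29434809 -1.00518623] [-0.75  0.44  0.15  1.73 -0.08  0.97 -2.02]
yaw 83.32014854379283
side cover (array([0.5418, 0.2581]), [np.float64(0.1258), np.float64(0.2222)], np.float64(-9.61)) plane [0.0056 0.0118 0.0736]
handle (array([0.5395, 0.2566]), [np.float64(0.0146), np.float64(0.0506)], np.float64(-8.13))
wing (array([0.5256, 0.3296]), np.float64(82.6), np.int64(206), (55, 14), np.float64(0.1108))
wing (array([0.549 , 0.1795]), np.float64(57.3), np.int64(226), (53, 15), np.float64(0.126))
scene cover (array([0.5376, 0.2582]), [np.float64(0.129), np.float64(0.2207)], np.float64(-8.93)) plane [-0.0055 -0.0015  0.0716]
handle (array([0.5404, 0.2586]), [np.float64(0.0152), np.float64(0.0519)], np.float64(-8.75))
wing (array([0.534 , 0.3341]), np.float64(83.1), np.int64(211), (56, 12), np.float64(0.1101))
wing (array([0.5565, 0.1877]), np.float64(54.4), np.int64(224), (56, 19), np.float64(0.1261))
wrist cover (array([0.5402, 0.2577]), [np.float64(0.122), np.float64(0.2278)], np.float64(-9.2)) plane [-0.003   0.0001  0.0726]
handle (array([0.5405, 0.2612]), [np.float64(0.0146), np.float64(0.0532)], np.float64(-9.09))
wing (array([0.5327, 0.3356]), np.float64(82.2), np.int64(1114), (55, 12), np.float64(0.1087))
wing (array([0.5544, 0.1925]), np.float64(55.8), np.int64(2609), (56, 18), np.float64(0.1242))
```

Emit:
{"op": "arm_command", "data": {
  "commands": [
    {"delta_pos": [0.001, 0.03, 0], "rot": [0, 0, -6], "claw": -0.2},
    {"delta_pos": [0.003, 0.065, 0], "rot": [0, 0, -12], "claw": -0.2},
    {"delta_pos": [0.004, 0.1, 0], "rot": [0, 0, -18], "claw": -0.2},
    {"delta_pos": [0.005, 0.13, 0], "rot": [0, 0, -24], "claw": -0.2},
    {"delta_pos": [0.006, 0.15, 0.01], "rot": [0, 0, -28.8], "claw": -0.2},
    {"delta_pos": [0.006, 0.151, 0.03], "rot": [0, 0, -28.8], "claw": -0.2},
    {"delta_pos": [0.006, 0.151, 0.034], "rot": [0, 0, -28.8], "claw": -0.2},
    {"delta_pos": [0.006, 0.151, 0.034], "rot": [0, 0, -28.8], "claw": -0.2},
    {"delta_pos": [0.006, 0.151, 0.034], "rot": [0, 0, -28.8], "claw": -0.2}
  ]
}}

```text
t: 13.7
eef_pos: [0.5495, 0.1873, 0.1514]
orientation: [-2.991, -0.96, 0.003]
wrist_force: [1.2, 0.3, 0.6]
gripper_width: 0.0339
grip_force: 0.0
```

```bash
python3 m3.py j .5522 .1872
```

```text
13.7 [0.54947422 0.1872787  0.15141295] 0.03387685933617905 [1.19116438 0.34842697 0.63988401] [-0.45  0.42  0.07  1.86 -0.04  0.86 -1.32]
yaw 54.41280182415911
side (array([0.5469, 0.1779]), np.float64(59.8), np.int64(203), (51, 14), np.float64(0.1257))
scene (array([0.559 , 0.1898]), np.float64(55.1), np.int64(187), (54, 18), np.float64(0.1253))
wrist (array([0.5567, 0.1903]), np.float64(54.4), np.int64(1931), (56, 21), np.float64(0.1247))
```

Emit:
{"op": "arm_command", "data": {
  "commands": [
    {"delta_pos": [0.002, 0.0015, 0.015], "rot": [0, 0, 0], "claw": -0.2},
    {"delta_pos": [0.002, 0.0015, 0.032], "rot": [0, 0, 0], "claw": -0.2},
    {"delta_pos": [0.002, 0.0015, 0.039], "rot": [0, 0, 0], "claw": -0.2},
    {"delta_pos": [0.002, 0.0015, 0.039], "rot": [0, 0, 0], "claw": -0.2},
    {"delta_pos": [0.002, 0.0015, 0.039], "rot": [0, 0, 0], "claw": -1},
    {"delta_pos": [0.002, 0.0015, 0.039], "rot": [0, 0, 0], "claw": -1},
    {"delta_pos": [0.002, 0.0015, 0.039], "rot": [0, 0, 0], "claw": -1},
    {"delta_pos": [0.002, 0.0015, 0.039], "rot": [0, 0, 0], "claw": -1}
  ],
  "newtons": 50
}}

```text
t: 14.52
eef_pos: [0.553, 0.1871, 0.1142]
orientation: [-2.991, -0.958, -0.003]
wrist_force: [-1.1, 1.5, 1.4]
gripper_width: 0.0108
grip_force: 50.9
```

Emit:
{"op": "arm_command", "data": {
  "commands": [
    {"delta_pos": [0, 0, 0], "rot": [0, 0, -6], "claw": -1},
    {"delta_pos": [0, 0, 0], "rot": [0, 0, -12], "claw": -1},
    {"delta_pos": [0, 0, 0], "rot": [0, 0, -18], "claw": -1},
    {"delta_pos": [0, 0, 0], "rot": [0, 0, -24], "claw": -1},
    {"delta_pos": [0, 0, 0], "rot": [0, 0, -30], "claw": -1},
    {"delta_pos": [0, 0, 0], "rot": [0, 0, -36], "claw": -1},
    {"delta_pos": [0, 0, 0], "rot": [0, 0, -42], "claw": -1},
    {"delta_pos": [0, 0, 0], "rot": [0, 0, -48], "claw": -1},
    {"delta_pos": [0, 0, 0], "rot": [0, 0, -54], "claw": -1},
    {"delta_pos": [0, 0, 0], "rot": [0, 0, -60], "claw": -1},
    {"delta_pos": [0, 0, 0], "rot": [0, 0, -63.6], "claw": -1},
    {"delta_pos": [0, 0, 0], "rot": [0, 0, -63.6], "claw": -1}
  ]
}}

```text
t: 15.52
eef_pos: [0.5512, 0.188, 0.1136]
orientation: [-2.032, -2.391, -0.0]
wrist_force: [-3.1, 3.6, 0.8]
gripper_width: 0.0109
grip_force: 51.0
```

```bash
python3 m3.py k .5522 .1872
```

```text
15.5167 [0.55122514 0.18798951 0.11357759] 0.010884071175616355 [-3.06766355  3.60867893  0.75647063] [-0.24  0.48 -0.21  1.88  0.13  0.8  -0.36]
yaw -9.279818690878198
side (array([0.5521, 0.1687]), np.float64(-12.3), np.int64(111), (14, 47), np.float64(0.126))
scene (array([0.5524, 0.2021]), np.float64(-9.7), np.int64(98), (11, 53), np.float64(0.1238))
wrist (array([0.5514, 0.1939]), np.float64(-9.7), np.int64(2734), (14, 56), np.float64(0.1235))
```

Emit:
{"op": "arm_command", "data": {
  "commands": [
    {"delta_pos": [0, 0, 0.004], "rot": [0, 0, 0], "claw": -1},
    {"delta_pos": [0, 0, 0.008], "rot": [0, 0, 0], "claw": -1},
    {"delta_pos": [0, 0, 0.012], "rot": [0, 0, 0], "claw": -1},
    {"delta_pos": [0, 0, 0.016], "rot": [0, 0, 0], "claw": -1},
    {"delta_pos": [0, 0, 0.019], "rot": [0, 0, 0], "claw": -1},
    {"delta_pos": [0, 0, 0.019], "rot": [0, 0, 0], "claw": -1},
    {"delta_pos": [0, 0, 0.019], "rot": [0, 0, 0], "claw": -1}
  ]
}}

```text
t: 16.25
eef_pos: [0.5516, 0.1881, 0.0962]
orientation: [-2.036, -2.39, -0.001]
wrist_force: [-6.0, 2.0, 11.1]
gripper_width: 0.0109
grip_force: 52.5
```

Emit:
{"op": "arm_command", "data": {
  "commands": [
    {"delta_pos": [0, 0, 0], "rot": [0, 0, 6], "claw": -1},
    {"delta_pos": [0, 0, 0], "rot": [0, 0, 12], "claw": -1},
    {"delta_pos": [0, 0, 0], "rot": [0, 0, 18], "claw": -1},
    {"delta_pos": [0, 0, 0], "rot": [0, 0, 24], "claw": -1},
    {"delta_pos": [0, 0, 0], "rot": [0, 0, 30], "claw": -1},
    {"delta_pos": [0, 0, 0], "rot": [0, 0, 36], "claw": -1},
    {"delta_pos": [0, 0, 0], "rot": [0, 0, 42], "claw": -1},
    {"delta_pos": [0, 0, 0], "rot": [0, 0, 48], "claw": -1}
  ]
}}

```text
t: 16.92
eef_pos: [0.553, 0.1875, 0.0963]
orientation: [-2.836, -1.348, -0.003]
wrist_force: [-3.5, 1.3, 8.3]
gripper_width: 0.0113
grip_force: 52.0
```

Emit:
{"op": "arm_command", "data": {
  "commands": [
    {"delta_pos": [0, 0, 0], "rot": [0, 0, 6], "claw": -1},
    {"delta_pos": [0, 0, 0], "rot": [0, 0, 12], "claw": -1},
    {"delta_pos": [0, 0, 0], "rot": [0, 0, 18], "claw": -1},
    {"delta_pos": [0, 0, 0], "rot": [0, 0, 24], "claw": -1},
    {"delta_pos": [0, 0, 0], "rot": [0, 0, 30], "claw": -1},
    {"delta_pos": [0, 0, 0], "rot": [0, 0, 36], "claw": -1},
    {"delta_pos": [0, 0, 0], "rot": [0, 0, 42], "claw": -1},
    {"delta_pos": [0, 0, 0], "rot": [0, 0, 45.5], "claw": -1},
    {"delta_pos": [0, 0, 0], "rot": [0, 0, 45.5], "claw": -1},
    {"delta_pos": [0, 0, 0], "rot": [0, 0, 45.5], "claw": -1}
  ]
}}

```text
t: 17.75
eef_pos: [0.5535, 0.1862, 0.0963]
orientation: [3.137, 0.158, 0.003]
wrist_force: [-2.7, -0.9, 8.3]
gripper_width: 0.0112
grip_force: 52.5
```

```bash
python3 m3.py l .5522 .1872; python3 -c "
from h import *;print(observe()['wrist_torque'])"
```

```text
17.75 [0.55352799 0.18618375 0.09627631] 0.011211789717172202 [-2.74734887 -0.88618904  8.29235877] [-0.56  0.5   0.21  1.9  -0.15  0.75 -1.73]
yaw 84.24089696536639
side (array([0.5443, 0.1807]), np.float64(85.4), np.int64(140), (15, 53), np.float64(0.1077))
scene (array([0.5701, 0.1878]), np.float64(73.6), np.int64(114), (30, 13), np.float64(0.1325))
wrist (array([0.5596, 0.1878]), np.float64(83.1), np.int64(2746), (52, 52), np.float64(0.1359))
[-0.31908419  0.58425973  0.55527547]
```

Fully turned, and the stop's torque is felt. I'll release and retract.

Emit:
{"op": "arm_command", "data": {
  "commands": [
    {"delta_pos": [0, 0, 0], "rot": [0, 0, 0], "claw": -0.4},
    {"delta_pos": [0, 0, 0], "rot": [0, 0, 0], "claw": -0.4},
    {"delta_pos": [0, 0, 0], "rot": [0, 0, 0], "claw": -0.4},
    {"delta_pos": [0, 0, 0], "rot": [0, 0, 0], "claw": -0.4},
    {"delta_pos": [0, 0, -0.02], "rot": [0, 0, 0], "claw": -0.4},
    {"delta_pos": [0, 0, -0.05], "rot": [0, 0, 0], "claw": -0.4},
    {"delta_pos": [0, 0, -0.08], "rot": [0, 0, 0], "claw": -0.4},
    {"delta_pos": [0, 0, -0.12], "rot": [0, 0, 0], "claw": -0.4},
    {"delta_pos": [0, 0, -0.15], "rot": [0, 0, 0], "claw": -0.4},
    {"delta_pos": [0, 0, -0.15], "rot": [0, 0, 0], "claw": -0.4},
    {"delta_pos": [0, 0, -0.15], "rot": [0, 0, 0], "claw": -0.4}
  ]
}}

```text
t: 18.82
eef_pos: [0.5537, 0.1864, 0.2463]
orientation: [-3.136, -0.153, -0.006]
wrist_force: [-0.7, -0.2, -0.6]
gripper_width: 0.0259
grip_force: 0.0
```

```bash
python3 m2.py n; python3 -c "
import cv2,numpy as np
a=cv2.imread('pics/nwrist.png');b=cv2.imread('pics/nside.png')[60:260,180:500];b=cv2.resize(b,(640,400))
cv2.imwrite('pics/nn.png',cv2.resize(np.vstack([a,b]),(480,600)))"
```

```text
18.8167 [0.55367277 0.18639667 0.24625647] 0.025858771783616105 [-0.72752611 -0.20250047 -0.64155474] [-0.6   0.32  0.25  1.77 -0.09  1.05 -1.78]
yaw 84.41179965695906
side cover (array([0.5402, 0.2587]), [np.float64(0.1223), np.float64(0.2219)], np.float64(-9.41)) plane [0.0062 0.0122 0.0735]
handle (array([0.5366, 0.2714]), [np.float64(0.012), np.float64(0.027)], np.float64(0.0))
wing (array([0.5258, 0.3296]), np.float64(81.7), np.int64(207), (57, 17), np.float64(0.111))
wing (array([0.55  , 0.1816]), np.float64(83.7), np.int64(245), (54, 14), np.float64(0.111))
scene cover (array([0.5371, 0.2577]), [np.float64(0.1286), np.float64(0.2203)], np.float64(-9.46)) plane [-0.0054 -0.0019  0.0715]
handle (array([0.5402, 0.2587]), [np.float64(0.016), np.float64(0.0522)], np.float64(-8.13))
wing (array([0.5329, 0.3337]), np.float64(82.6), np.int64(222), (58, 12), np.float64(0.1096))
wing (array([0.557 , 0.1871]), np.float64(83.0), np.int64(235), (55, 12), np.float64(0.1091))
wrist cover (array([0.5398, 0.264 ]), [np.float64(0.1224), np.float64(0.2275)], np.float64(-9.19)) plane [-0.0028 -0.0009  0.0727]
handle (array([0.5406, 0.2604]), [np.float64(0.0148), np.float64(0.0523)], np.float64(-9.46))
wing (array([0.5309, 0.332 ]), np.float64(81.7), np.int64(1348), (55, 13), np.float64(0.1084))
wing (array([0.5562, 0.1875]), np.float64(82.5), np.int64(710), (55, 12), np.float64(0.1085))
```

View pics/nn.png

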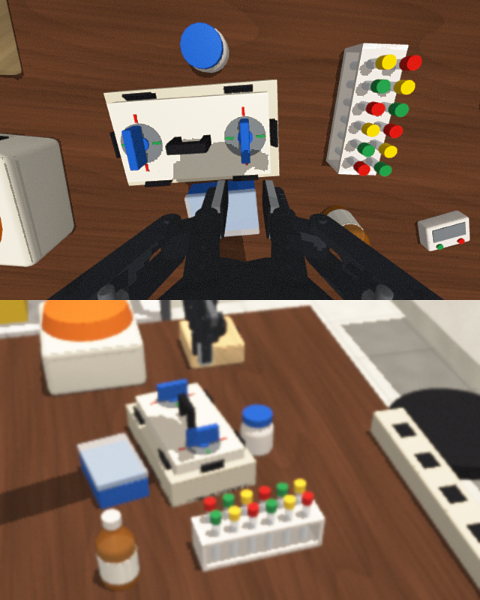

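The cover sits flat inside the guides. Both wings, near (135,145) and (245,140), lie at the red marks and are down about 16 mm. The other bench things are still in place.

```bash
python3 -c "
from station import sign_off;print(sign_off())"
```

```text
the job is handed in; nothing more can be done
None
```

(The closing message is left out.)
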